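# Move the gas detectors from charger to test rack in reverse order

### The arm

A 7-joint arm with a two-finger parallel gripper is mounted at the origin on the work surface. World frame = base frame: x ahead of the robot, y to its left, z up, the work surface at z = 0. Lengths are in m, angles in rad, forces in N, time in s.
With the tool pointing down it reaches from about 0.425 to 0.925 m from the base axis. Payload 6.8 kg.
Tool frame: the origin (TCP) lies midway between the tips of the shut fingers; the grasp point (between the pads) lies 19 mm behind it; z points along the fingers, y is the line along which they close (so a half turn about z gives the same grasp; the last joint's range is limited). The gripper opens to 88 mm and grips with 3 to 60 N. Pads are 20 mm wide; open, the fingers measure 115 mm over their backs; the gripper's body (75 mm by 178 mm) begins 61 mm behind the grasp point.
Start: joints at [-1.403, 0.477, 0.022, 1.555, -0.011, 1.109, -0.083], TCP at [0.184, 0.65, 0.223] pointing down, gripper open.
Joint ranges: [-2.96, 2.96], [-0.34, 2.1], [-1.41, 1.46], [0.24, 2.44], [-1.37, 4.51], [0.17, 1.92], [-2.96, 2.96]. Speed limits (rad/s): [2.39, 2.39, 3.14, 3.14, 3.14, 3.14, 3.14].

### API

Orientations are given as a unit quaternion [w, x, y, z].
In Python, from workcell import * gives the robot as it stands.
- The arm moves only by the tool arm_command, never from a script. Its argument "rows" is a list of rows, each an object of numbers: "wx", "wy", "wz": the turn, a rotation vector about the tool's x, y, z in degrees; "x", "y", "z": the shift along the tool's x, y, z in mm; "fingers": the opening, from 0 (shut) to 1 (fully open). In form: [{"wx": .., "wy": .., "wz": .., "x": .., "y": .., "z": .., "fingers": ..}, ...]. A call has 1 to 12 rows; each row shifts and turns the commanded pose from where the row before left it, along the tool's axes as they then stand; what a row does not reach is not made up. A row lasts 1/12 s, in which the tool goes at most 41.7 mm and 7.16 degrees, less where a joint would pass 70% of its speed; a pose out of reach is approached as far as the arm can. A call is refused whole if a number of a shift passes 41.7 or a number of a turn 7.16, either way. A call with a gripper value outside its range is refused whole. The fingers move at their own pace and stop on an object; "force" is the grip in N (left out, the last holds). Time passes only in rows, so rows that do not move let the fingers close. It gives the time, the measured TCP pose, the force, the opening and the grip force at its end, in the units of the state.
- read_state(): the state, without advancing time (a new reading comes with each control period).
- read_camera(name): name is "scene" or "top" or "wrist"; returns a dict with "frame" (384x512x3 uint8, blue, green, red), "z_map" (384x512 float32, m along the optical axis (not along the pixel's ray), 0 where there is no reading), "fov_y" (degrees; the focal length in pixels is half the picture's height over the tangent of half this angle, whatever the lens; pixels are square), "cx", "cy" (the principal point, pixels), "k1" (the pictures are not rectified: a ray, as slopes to the right and down, at radius r is drawn at 1 + k1 r^2 times it, then the intrinsics apply), "rvec" (rotation vector, rad) and "tvec" (3), from world to camera coordinates, as OpenCV has them; the wrist camera has in their place "T_tool_cam" (4x4, takes a point from camera to tool coordinates, whose origin is the TCP and whose axes are the flange's). Camera axes: x right, y down, z forward; pixel columns grow to the right and rows downward; lengths in m; the calibration is good to about 2 mm. A picture is of the moment at which its call begins: read the wrist's pose just before it.
- close_job(): hands the job in; it is judged then, once.
The state is a dict: "time_s": time; "joint_positions": joint angles; "qvel": joint speeds; "joint_torque": joint torques, N m; "ee_pos": TCP position; "orientation": TCP orientation; "ft_force": force on the tool from outside, world axes, zero at the start; "moment": the same for the moment, N m; "width": opening from 0.0 (shut) to 1.0 (fully open); "gripper_force": force on a finger pad.
Only numpy, scipy, OpenCV 4.12 (cv2) and the standard library are available. Lean on these libraries where they do the work, as an engineer would, in place of code of your own. Each camera call takes 0.05 s, during which the arm holds its last target. There are 200 camera calls.

### The job

The four gas detectors are charged: move them all from the coloured cradles on the charging strip into the test rack, one upright in each bay, in reverse order. The detector nearest the strip's red end goes into the bay farthest from the rack's red end, the next one into the next bay, and so on, so that the last ends up beside the rack's red end. Set each one down on the bay floor without dropping it or knocking any over.

Things in the scene. Friction and masses are not known exactly. Their poses are not given: they have to be found in the camera images.
- charge_strip: Charging strip: fixed dark grey bar 60 (x) by 292 (y) by 10 mm high carrying the four coloured cradles in a row along y, with a red end block (24 mm long, 26 high) on its +y end. Origin: centre of the underside, mid-row. Cradle centres at y = -108, -36, 36, 108 mm in its frame, in any order. Turned up to 10 degrees; may be nearer to the robot than the test rack or beyond it.
- test_rack: Test rack: fixed black base 56 (x) by 292 (y) mm; aluminium rails and dividers (4 mm thick, tops at 22 mm) make four bays in a row along y, a brass dot in each; red end block (24 mm long, 26 high) on its +y end. Origin: centre of the underside, mid-row. Bay centres x = 0, y = -108, -36, 36, 108 mm; floor at 10 mm; bays 48 (x) by 68 (y) mm inside. Empty at the start, turned up to 10 degrees.
- detector_blue: The blue gas detector: loose blue box 30 mm thick (x), 50 wide (y), 88 tall (z), 0.11 to 0.21 kg; dark display on its -x face, two dark bumpers on its top. Origin: centre of its underside, z up. Starts upright in the blue cradle, within 2 degrees of its yaw. Grip from above across the 30 mm (fingers close along its x); neighbours in the row are 22 mm apart.
- detector_yellow: The yellow gas detector: loose yellow box 30 mm thick (x), 50 wide (y), 88 tall (z), 0.11 to 0.21 kg; dark display on its -x face, two dark bumpers on its top. Origin: centre of its underside, z up. Starts upright in the yellow cradle, within 2 degrees of its yaw. Grip from above across the 30 mm (fingers close along its x); neighbours in the row are 22 mm apart.
- detector_green: The green gas detector: loose green box 30 mm thick (x), 50 wide (y), 88 tall (z), 0.11 to 0.21 kg; dark display on its -x face, two dark bumpers on its top. Origin: centre of its underside, z up. Starts upright in the green cradle, within 2 degrees of its yaw. Grip from above across the 30 mm (fingers close along its x); neighbours in the row are 22 mm apart.
- detector_white: The white gas detector: loose white box 30 mm thick (x), 50 wide (y), 88 tall (z), 0.11 to 0.21 kg; dark display on its -x face, two dark bumpers on its top. Origin: centre of its underside, z up. Starts upright in the white cradle, within 2 degrees of its yaw. Grip from above across the 30 mm (fingers close along its x); neighbours in the row are 22 mm apart.
- cradle_blue: The blue charging cradle: fixed blue cup, 44 mm (x) by 64 mm (y) outside, 16 mm high, walls 3 mm, inner floor 6 mm above its underside, standing on the charging strip with its axes parallel to the strip's. Origin: centre of its underside. It stays where it is, and so shows where the blue detector stood.
- cradle_yellow: The yellow charging cradle: fixed yellow cup, 44 mm (x) by 64 mm (y) outside, 16 mm high, walls 3 mm, inner floor 6 mm above its underside, standing on the charging strip with its axes parallel to the strip's. Origin: centre of its underside. It stays where it is, and so shows where the yellow detector stood.
- cradle_green: The green charging cradle: fixed green cup, 44 mm (x) by 64 mm (y) outside, 16 mm high, walls 3 mm, inner floor 6 mm above its underside, standing on the charging strip with its axes parallel to the strip's. Origin: centre of its underside. It stays where it is, and so shows where the green detector stood.
- cradle_white: The white charging cradle: fixed white cup, 44 mm (x) by 64 mm (y) outside, 16 mm high, walls 3 mm, inner floor 6 mm above its underside, standing on the charging strip with its axes parallel to the strip's. Origin: centre of its underside. It stays where it is, and so shows where the white detector stood.

How it is judged:
By the outcome, as a careful person would: the job done as asked, in the order asked, and still so for the second after the job is handed in, with the robot touching nothing.
It also fails if it takes over 109 s, if anything falls off the work surface, if the arm or the gripper's body presses on something with over 40 N, if the wrist force passes 120 N, or if a joint passes its speed limit or range.

## Working session

There is one attempt and no reset: what is moved stays moved. The work goes in short steps, Python scripts to look and compute and a tool call to move; the robot and the scene stay as the last step left them, time stands still between calls to the robot, and variables do not carry over. Pictures are saved under pics/ and viewed, at most 14 in all, crops included, and the job is handed in when it is done.

Besides the shell and the picture viewer there is one more tool, called after "Call:" by a JSON object that holds its "op" and its "data". arm_command: Moves the arm, as the interface text tells. Its arguments: {"type":"object","properties":{"rows":{"type":"array"},"force":{"type":"number"}},"required":["rows"]}

```bash
mkdir -p pics; ls; cat > h.py <<'E'
from workcell import *
import numpy as np, cv2
from scipy.spatial.transform import Rotation as R
def cam(n):
    s=read_state(); c=read_camera(n); c['s']=s
    return c
def world(c,u,v,z):
    f=192/np.tan(np.radians(c['fov_y']/2))
    K=np.array([[f,0,c['cx']],[0,f,c['cy']],[0,0,1.]])
    p=cv2.undistortPoints(np.stack([u,v],-1).astype(float).reshape(-1,1,2),K,np.array([c['k1'],0,0,0.])).reshape(-1,2)
    P=np.c_[p,np.ones(len(p))]*np.asarray(z).reshape(-1,1)
    if 'rvec' in c:
        M=cv2.Rodrigues(np.array(c['rvec'],float))[0]
        return (P-np.array(c['tvec']).ravel())@M
    T=np.array(c['T_tool_cam']); P=P@T[:3,:3].T+T[:3,3]
    q=c['s']['orientation']; r=R.from_quat([q[1],q[2],q[3],q[0]])
    return r.apply(P)+c['s']['ee_pos']
def cloud(c):
    v,u=np.nonzero(c['z_map']>0)
    return world(c,u,v,c['z_map'][v,u]),u,v,c['frame'][v,u].astype(int)
E
python3 - <<'E'
from h import *
print(read_state())
for n in('scene','top'):
    c=cam(n); cv2.imwrite(f'pics/{n}1.png',c['frame']); np.savez(f'{n}1.npz',**{k:v for k,v in c.items() if k!='s'})
    print({k:v for k,v in c.items() if k not in('frame','z_map','s')},(c['z_map']>0).mean())
E
```

```text
pics
{'time_s': 0.0, 'joint_positions': array([-1.40307932,  0.47775738,  0.02232657,  1.55641917, -0.01149663,
        1.10931428, -0.08308776]), 'qvel': array([ 4.66391991e-04, -1.32164644e-03, -1.44596862e-03,  1.74823699e-03,
        8.48439967e-05,  1.50708081e-03,  7.00775398e-04]), 'joint_torque': array([-1.91063924e-05, -5.82857394e+01,  1.53445221e+00, -2.72608638e+01,
       -5.43714711e-02,  1.68964500e-02,  1.61307776e-04]), 'ee_pos': array([0.18367034, 0.648914  , 0.22172375]), 'orientation': array([-5.84860244e-05,  1.37448262e-01,  9.90508552e-01, -8.83171844e-04]), 'ft_force': array([-0.00301933,  0.69296045,  0.7469329 ]), 'moment': array([0.00097805, 0.04190223, 0.00856   ]), 'gripper_force': 0.0, 'width': 1.0038838950094229}
{'fov_y': 49.275731602986134, 'cx': 255.5066545344256, 'cy': 193.74400361001676, 'k1': -0.060224844627010506, 'rvec': array([ 1.0971076 ,  2.41941388, -0.97876194]), 'tvec': array([ 0.33899295, -0.28770592,  0.9866228 ])} 0.9958445231119791
{'fov_y': 42.37986696158968, 'cx': 259.18310632802786, 'cy': 189.39279988111295, 'k1': -0.17133716652292857, 'rvec': array([ 2.30868194, -1.86064061,  0.21296805]), 'tvec': array([-0.06571463,  0.54127214,  0.68431822])} 0.9961039225260416
```

```bash
python3 -c "
import cv2,numpy as np
a=cv2.imread('pics/scene1.png');b=cv2.imread('pics/top1.png')
cv2.imwrite('pics/both.png',cv2.resize(np.hstack([a,b]),(800,300)))"
```

```text
(no output)
```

View pics/top1.png

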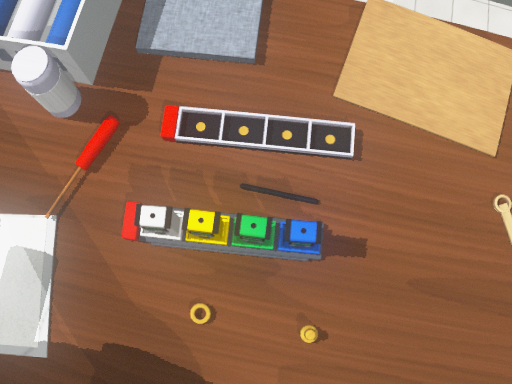

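View pics/scene1.png

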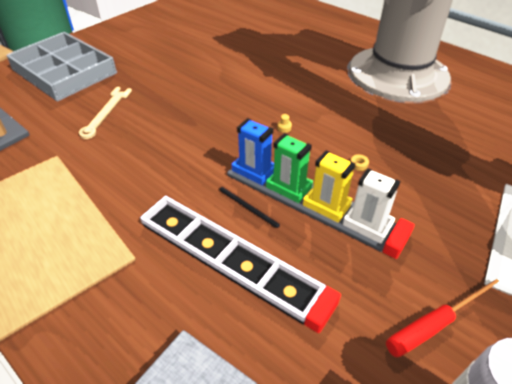

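The top view shows the strip with its red end at (130,220), then white (155,218), yellow (203,222), green (254,230) and blue (303,234). The rack's red end is at (170,123), with bay dots at (201,127), (244,131), (288,135) and (331,139). So white goes to the far bay at 331, yellow to 288, green to 244 and blue to 201.

```bash
cat > meas.py <<'E'
from h import *
def rect(P): 
    (c,s,a)=cv2.minAreaRect((P[:,:2]*1000).astype(np.float32)); return np.round(c,1),np.round(s,1),round(a,1)
if __name__=='__main__':
  for n in('top','scene'):
    c=dict(np.load(n+'1.npz')); c['fov_y']=float(c['fov_y'])
    P,u,v,b=cloud(c); hsv=cv2.cvtColor(c['frame'],cv2.COLOR_BGR2HSV)[v,u].astype(int)
    print(n,'table z',np.median(P[:,2]))
    roi=(P[:,0]>.3)&(P[:,0]<1)&(abs(P[:,1])<.6)
    top=roi&(P[:,2]>.09)&(P[:,2]<.125)
    lab=cv2.connectedComponentsWithStats
    m=np.zeros((384,512),np.uint8); m[v[top],u[top]]=1
    k,L,st,ce=lab(m)
    for i in range(1,k):
        if st[i,4]<60: continue
        q=top&(L[v,u]==i); print('top',ce[i].round(),st[i,4],rect(P[q]),np.median(P[q,2]).round(4),b[q].mean(0).round())
    # brass dots
    d=roi&(hsv[:,0]>15)&(hsv[:,0]<32)&(hsv[:,1]>120)&(hsv[:,2]>120)&(P[:,2]<.03)
    m[:]=0; m[v[d],u[d]]=1; k,L,st,ce=lab(m)
    for i in range(1,k):
        if st[i,4]<25: continue
        q=d&(L[v,u]==i); print('dot',ce[i].round(),st[i,4],(P[q].mean(0)*1000).round(1))
    d=roi&((hsv[:,0]<5)|(hsv[:,0]>174))&(hsv[:,1]>190)&(hsv[:,2]>120)
    m[:]=0; m[v[d],u[d]]=1; k,L,st,ce=lab(m)
    for i in range(1,k):
        if st[i,4]<100: continue
        q=d&(L[v,u]==i); z=np.percentile(P[q,2],80); q2=q&(P[:,2]>z-.003);print('red',ce[i].round(),st[i,4],(P[q2].mean(0)*1000).round(1))
    d=roi&(P[:,2]>.019)&(P[:,2]<.026)&(hsv[:,1]<60)
    m[:]=0; m[v[d],u[d]]=1; k,L,st,ce=lab(m)
    for i in range(1,k):
        if st[i,4]<200: continue
        q=d&(L[v,u]==i); print('rail',ce[i].round(),st[i,4],rect(P[q]),np.median(P[q,2]))
E
python3 meas.py
```

```text
top table z 0.0005824663202254044
top [75. 35.] 848 (array([725.6, 385.2]), array([ 48.4, 125.7]), 66.2) 0.1079 [140. 140. 138.]
top [12. 46.] 211 (array([678.4, 482.7]), array([72.1,  3.1]), 89.1) 0.1104 [157. 156. 155.]
top [49. 85.] 525 (array([629.2, 407.7]), array([34.7, 64.8]), 54.7) 0.1072 [153. 149. 150.]
top [153. 216.] 815 (array([463.9, 188. ]), array([31.5, 50.8]), 8.2) 0.1035 [178. 181. 187.]
top [201. 221.] 828 (array([472.5, 119.6]), array([31.5, 51.4]), 5.7) 0.1036 [ 29. 178. 187.]
top [253. 226.] 824 (array([481. ,  46.1]), array([31.1, 50.6]), 5.0) 0.1038 [ 84. 161.  58.]
top [303. 231.] 814 (array([488.6, -23.4]), array([31.3, 50. ]), 8.3) 0.1037 [180. 105.  56.]
dot [425.  88.] 8523 [ 795.3 -192.9    7.6]
dot [386.  29.] 40 [ 893.8 -107.5    7.4]
dot [404.  25.] 25 [ 910.5 -138.2    7.7]
dot [462.  51.] 34 [ 884.  -251.6    7.9]
dot [500.  53.] 36 [ 901.  -326.1    7.7]
dot [508.  61.] 29 [ 887.6 -342.6    7.8]
dot [435.  70.] 39 [ 833.5 -204.6    7.8]
dot [200. 126.] 75 [638.4 171.3  10.1]
dot [243. 130.] 71 [646.7 100.1  10.2]
dot [286. 134.] 74 [654.6  28.7  10
[... 1094 characters left out ...]
. ]
dot [172. 222.] 99 [663.3 -43.9   9.9]
dot [207. 242.] 106 [655.1  27.6  10. ]
dot [ 62. 302.] 232 [853.5 -51.9   4.3]
dot [246. 266.] 124 [647.5  99.2  10. ]
dot [289. 291.] 141 [639.3 170.9   9.8]
red [398. 238.] 691 [463.5 240.1  24.9]
red [323. 310.] 860 [635.8 222.3  25.2]
red [420. 331.] 1609 [580.3 332.1  23.9]
rail [77. 79.] 240 (array([ 536.6, -519.5]), array([ 76.9, 181.1]), 62.2) 0.022459411928726497
rail [234. 255.] 1733 (array([651.4,  63.4]), array([ 58.6, 294.1]), 6.1) 0.021274113404346536
rail [367. 225.] 341 (array([467.1, 189.7]), array([46.6, 63.9]), 6.9) 0.023582954178189484
rail [191. 366.] 3262 (array([786.8, 147.9]), array([ 65. , 137.2]), 41.7) 0.02161721949513786
```

Call:
{"op": "arm_command", "data": {"rows": [{"wz": 6.8,"fingers": 1},{"wz": 6.8},{"wz": 6.8},{"wz": 6.8},{"wz": 6.8},{"wz": 6.8},{"wz": 6.8},{"wz": 6.8},{"wz": 6.8},{"wz": 6.8},{},{}], "force": 25}}

```text
$.rows[0]: bad value
```

```bash
cat > to.py <<'E'
import sys
from h import *
def rem(x,y,z,yaw=6.6):
    s=read_state(); q=s['orientation']; r=R.from_quat([q[1],q[2],q[3],q[0]])
    d=r.inv().apply(np.array([x,y,z])-s['ee_pos']*1000)
    c,sn=np.cos(np.radians(yaw)),np.sin(np.radians(yaw))
    G=np.array([[-sn,c,0],[c,sn,0],[0,0,-1.]]).T
    w=np.degrees((r.inv()*R.from_matrix(G)).as_rotvec())
    print('t',round(s['time_s'],2),'pos',(s['ee_pos']*1000).round(1),'d',d.round(1),'w',w.round(2),'F',np.round(s['ft_force'],1),'wid',round(s['width'],3),'g',round(s['gripper_force'],1),'q',s['joint_positions'].round(2))
rem(*map(float,sys.argv[1:]))
E
python3 to.py 465 188 200
```

```text
t 0.1 pos [183.7 649.  221.8] d [-396.2 -366.9   22.4] w [-8.00e-02  6.00e-02  6.76e+01] F [-0.5  0.3 -0.1] wid 1.0 g 0.0 q [-1.4   0.48  0.02  1.56 -0.01  1.11 -0.08]
```

Call:
{"op": "arm_command", "data": {"rows": [{"wx": 0,"wy": 0,"wz": 6.8,"x": 0,"y": 0,"z": 0,"fingers": 1},{"wx": 0,"wy": 0,"wz": 6.8,"x": 0,"y": 0,"z": 0,"fingers": 1},{"wx": 0,"wy": 0,"wz": 6.8,"x": 0,"y": 0,"z": 0,"fingers": 1},{"wx": 0,"wy": 0,"wz": 6.8,"x": 0,"y": 0,"z": 0,"fingers": 1},{"wx": 0,"wy": 0,"wz": 6.8,"x": 0,"y": 0,"z": 0,"fingers": 1},{"wx": 0,"wy": 0,"wz": 6.8,"x": 0,"y": 0,"z": 0,"fingers": 1},{"wx": 0,"wy": 0,"wz": 6.8,"x": 0,"y": 0,"z": 0,"fingers": 1},{"wx": 0,"wy": 0,"wz": 6.8,"x": 0,"y": 0,"z": 0,"fingers": 1},{"wx": 0,"wy": 0,"wz": 6.8,"x": 0,"y": 0,"z": 0,"fingers": 1},{"wx": 0,"wy": 0,"wz": 6.4,"x": 0,"y": 0,"z": 0,"fingers": 1},{"wx": 0,"wy": 0,"wz": 0,"x": 0,"y": 0,"z": 0,"fingers": 1},{"wx": 0,"wy": 0,"wz": 0,"x": 0,"y": 0,"z": 0,"fingers": 1}], "force": 25}}

```text
time_s: 1.1
ee_pos: [0.1836, 0.6493, 0.2222]
orientation: [0.0, 0.664, 0.748, -0.0]
ft_force: [-0.7, -0.9, -0.3]
width: 0.996
gripper_force: 0.0
```

```bash
python3 to.py 465 188 200
```

```text
t 1.1 pos [183.6 649.3 222.2] d [-491.4  224.8   22.6] w [-0.    0.05  0.2 ] F [-0.7 -0.9 -0.3] wid 0.996 g 0.0 q [-1.58  0.49  0.28  1.57 -0.14  1.11 -1.15]
```

Call:
{"op": "arm_command", "data": {"rows": [{"wx": 0,"wy": 0,"wz": 0,"x": -20,"y": 10,"z": 0,"fingers": 1},{"wx": 0,"wy": 0,"wz": 0,"x": -40,"y": 18,"z": 0,"fingers": 1},{"wx": 0,"wy": 0,"wz": 0,"x": -40,"y": 18,"z": 0,"fingers": 1},{"wx": 0,"wy": 0,"wz": 0,"x": -40,"y": 18,"z": 0,"fingers": 1},{"wx": 0,"wy": 0,"wz": 0,"x": -40,"y": 18,"z": 0,"fingers": 1},{"wx": 0,"wy": 0,"wz": 0,"x": -40,"y": 18,"z": 0,"fingers": 1},{"wx": 0,"wy": 0,"wz": 0,"x": -40,"y": 18,"z": 0,"fingers": 1},{"wx": 0,"wy": 0,"wz": 0,"x": -40,"y": 18,"z": 0,"fingers": 1},{"wx": 0,"wy": 0,"wz": 0,"x": -40,"y": 18,"z": 0,"fingers": 1},{"wx": 0,"wy": 0,"wz": 0,"x": -40,"y": 18,"z": 0,"fingers": 1},{"wx": 0,"wy": 0,"wz": 0,"x": -20,"y": 10,"z": 0,"fingers": 1},{"wx": 0,"wy": 0,"wz": 0,"x": 0,"y": 0,"z": 0,"fingers": 1}]}}

```text
time_s: 2.1
ee_pos: [0.4034, 0.2845, 0.223]
orientation: [0.001, 0.667, 0.745, 0.0]
ft_force: [1.2, -1.3, 0.3]
width: 0.998
gripper_force: 0.0
```

```bash
python3 to.py 465 188 200
```

```text
t 2.1 pos [403.4 284.5 223. ] d [-102.7   50.6   23.2] w [ 0.06  0.06 -0.3 ] F [ 1.2 -1.3  0.3] wid 0.998 g 0.0 q [-1.14  0.18  0.45  2.   -0.09  0.98 -0.53]
```

Call:
{"op": "arm_command", "data": {"rows": [{"wx": 0,"wy": 0,"wz": -0.1,"x": -20,"y": 10,"z": 4,"fingers": 1},{"wx": 0,"wy": 0,"wz": -0.1,"x": -20,"y": 10,"z": 4,"fingers": 1},{"wx": 0,"wy": 0,"wz": -0.1,"x": -20,"y": 10,"z": 4,"fingers": 1},{"wx": 0,"wy": 0,"wz": 0,"x": -20,"y": 10,"z": 4,"fingers": 1},{"wx": 0,"wy": 0,"wz": 0,"x": -12,"y": 6,"z": 4,"fingers": 1},{"wx": 0,"wy": 0,"wz": 0,"x": -10,"y": 5,"z": 3,"fingers": 1},{"wx": 0,"wy": 0,"wz": 0,"x": 0,"y": 0,"z": 0,"fingers": 1},{"wx": 0,"wy": 0,"wz": 0,"x": 0,"y": 0,"z": 0,"fingers": 1},{"wx": 0,"wy": 0,"wz": 0,"x": 0,"y": 0,"z": 0,"fingers": 1}]}}

```text
time_s: 2.85
ee_pos: [0.4626, 0.1961, 0.1997]
orientation: [-0.0, 0.662, 0.749, 0.0]
ft_force: [0.4, 0.8, -0.1]
width: 1.001
gripper_force: 0.0
```

```bash
python3 to.py 465 188 57; python3 - <<'E'
from h import *
from meas import rect
c=cam('wrist'); cv2.imwrite('pics/w1.png',c['frame']); P,u,v,b=cloud(c)
t=(P[:,2]>.095)&(P[:,2]<.112); m=np.zeros((384,512),np.uint8); m[v[t],u[t]]=1
k,L,st,ce=cv2.connectedComponentsWithStats(m)
for i in range(1,k):
    if st[i,4]>200:
        q=t&(L[v,u]==i); print(ce[i].round(),st[i,4],rect(P[q]),b[q].mean(0).round())
E
```

```text
t 2.85 pos [462.6 196.1 199.7] d [ -8.4   1.4 142.7] w [-0.01 -0.03  0.45] F [ 0.4  0.8 -0.1] wid 1.001 g 0.0 q [-0.96  0.23  0.51  2.01 -0.14  0.93 -0.25]
[489.   4.] 315 (array([639.2, 388.3]), array([35.7,  6.6]), 0.8) [148. 152. 156.]
[260. 205.] 1627 (array([465.6, 186.4]), array([29.7, 51.3]), 7.6) [193. 199. 204.]
[260. 258.] 780 (array([473. , 130.3]), array([29.7, 27.7]), 5.9) [ 83. 179. 190.]
[259. 321.] 751 (array([481.8,  54.6]), array([30.5, 34.1]), 6.1) [ 83. 131.  76.]
```

View pics/w1.png

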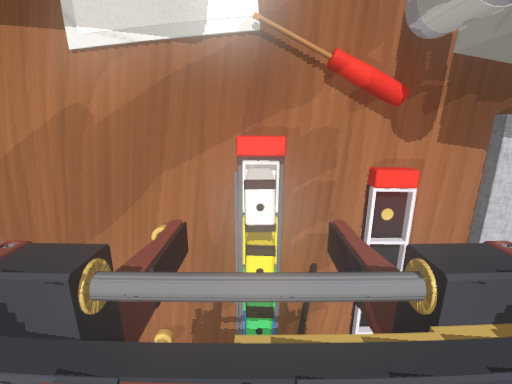

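The wrist view shows the white detector at (260,205), centred between the open fingers and aligned with them. I'll go down, grip and lift.

Call:
{"op": "arm_command", "data": {"rows": [{"wx": 0,"wy": 0,"wz": 0.4,"x": -9,"y": 1.5,"z": 0,"fingers": 1},{"wx": 0,"wy": 0,"wz": 0,"x": 0,"y": 0,"z": 0,"fingers": 1},{"wx": 0,"wy": 0,"wz": 0,"x": 0,"y": 0,"z": 30,"fingers": 1},{"wx": 0,"wy": 0,"wz": 0,"x": 0,"y": 0,"z": 30,"fingers": 1},{"wx": 0,"wy": 0,"wz": 0,"x": 0,"y": 0,"z": 30,"fingers": 1},{"wx": 0,"wy": 0,"wz": 0,"x": 0,"y": 0,"z": 25,"fingers": 1},{"wx": 0,"wy": 0,"wz": 0,"x": 0,"y": 0,"z": 18,"fingers": 1},{"wx": 0,"wy": 0,"wz": 0,"x": 0,"y": 0,"z": 10,"fingers": 1},{"wx": 0,"wy": 0,"wz": 0,"x": 0,"y": 0,"z": 0,"fingers": 1},{"wx": 0,"wy": 0,"wz": 0,"x": 0,"y": 0,"z": 0,"fingers": 1}]}}

```text
time_s: 3.73
ee_pos: [0.4659, 0.186, 0.0569]
orientation: [0.0, 0.666, 0.746, -0.0]
ft_force: [-0.4, 0.0, 0.6]
width: 1.0
gripper_force: 0.0
```

```bash
python3 to.py 465 187 57
```

```text
t 3.73 pos [465.9 186.   56.9] d [ 1.1 -0.8 -0.1] w [-0.    0.01 -0.11] F [-0.4  0.   0.6] wid 1.0 g 0.0 q [-0.84  0.46  0.42  2.12 -0.32  0.62 -0.09]
```

Call:
{"op": "arm_command", "data": {"rows": [{"wx": 0,"wy": 0,"wz": 0,"x": 0,"y": 0,"z": 0,"fingers": 0.2},{"wx": 0,"wy": 0,"wz": 0,"x": 0,"y": 0,"z": 0,"fingers": 0.2},{"wx": 0,"wy": 0,"wz": 0,"x": 0,"y": 0,"z": 0,"fingers": 0.2},{"wx": 0,"wy": 0,"wz": 0,"x": 0,"y": 0,"z": 0,"fingers": 0.2},{"wx": 0,"wy": 0,"wz": 0,"x": 0,"y": 0,"z": 0,"fingers": 0.2},{"wx": 0,"wy": 0,"wz": 0,"x": 0,"y": 0,"z": 0,"fingers": 0.2},{"wx": 0,"wy": 0,"wz": 0,"x": 0,"y": 0,"z": 0,"fingers": 0.2},{"wx": 0,"wy": 0,"wz": 0,"x": 0,"y": 0,"z": 0,"fingers": 0.2},{"wx": 0,"wy": 0,"wz": 0,"x": 0,"y": 0,"z": 0,"fingers": 0.2},{"wx": 0,"wy": 0,"wz": 0,"x": 0,"y": 0,"z": 0,"fingers": 0.2}], "force": 25}}

```text
time_s: 4.57
ee_pos: [0.4657, 0.186, 0.0566]
orientation: [0.0, 0.666, 0.746, 0.0]
ft_force: [0.6, 0.3, -0.4]
width: 0.342
gripper_force: 24.9
```

Call:
{"op": "arm_command", "data": {"rows": [{"wx": 0,"wy": 0,"wz": 0,"x": 0,"y": 0,"z": -5,"fingers": 0.2},{"wx": 0,"wy": 0,"wz": 0,"x": 0,"y": 0,"z": -15,"fingers": 0.2},{"wx": 0,"wy": 0,"wz": 0,"x": 0,"y": 0,"z": -25,"fingers": 0.2},{"wx": 0,"wy": 0,"wz": 0,"x": 0,"y": 0,"z": -25,"fingers": 0.2},{"wx": 0,"wy": 0,"wz": 0,"x": 0,"y": 0,"z": -25,"fingers": 0.2},{"wx": 0,"wy": 0,"wz": 0,"x": 0,"y": 0,"z": -15,"fingers": 0.2},{"wx": 0,"wy": 0,"wz": 0,"x": 0,"y": 0,"z": -5,"fingers": 0.2},{"wx": 0,"wy": 0,"wz": 0,"x": 0,"y": 0,"z": 0,"fingers": 0.2}]}}

```text
time_s: 5.23
ee_pos: [0.4661, 0.1864, 0.1727]
orientation: [0.0, 0.666, 0.746, 0.001]
ft_force: [0.3, 0.6, -2.4]
width: 0.342
gripper_force: 24.9
```

```bash
python3 to.py 663 -43.4 172
```

```text
t 5.23 pos [466.1 186.4 172.7] d [-250.6  169.6    0.7] w [ 0.11 -0.08 -0.1 ] F [ 0.3  0.6 -2.4] wid 0.342 g 24.9 q [-0.94  0.27  0.52  2.04 -0.17  0.87 -0.21]
```

Call:
{"op": "arm_command", "data": {"rows": [{"wx": 0,"wy": 0,"wz": 0,"x": -10,"y": 7,"z": 0,"fingers": 0.2},{"wx": 0,"wy": 0,"wz": 0,"x": -20,"y": 14,"z": 0,"fingers": 0.2},{"wx": 0,"wy": 0,"wz": 0,"x": -25,"y": 17,"z": 0,"fingers": 0.2},{"wx": 0,"wy": 0,"wz": 0,"x": -25,"y": 17,"z": 0,"fingers": 0.2},{"wx": 0,"wy": 0,"wz": 0,"x": -25,"y": 17,"z": 0,"fingers": 0.2},{"wx": 0,"wy": 0,"wz": 0,"x": -25,"y": 17,"z": 0,"fingers": 0.2},{"wx": 0,"wy": 0,"wz": 0,"x": -25,"y": 17,"z": 0,"fingers": 0.2},{"wx": 0,"wy": 0,"wz": 0,"x": -25,"y": 17,"z": 0,"fingers": 0.2},{"wx": 0,"wy": 0,"wz": 0,"x": -25,"y": 17,"z": 0,"fingers": 0.2},{"wx": 0,"wy": 0,"wz": 0,"x": -25,"y": 17,"z": 0,"fingers": 0.2},{"wx": 0,"wy": 0,"wz": 0,"x": -15,"y": 9,"z": 0,"fingers": 0.2},{"wx": 0,"wy": 0,"wz": 0,"x": -6,"y": 4,"z": 0,"fingers": 0.2}]}}

```text
time_s: 6.23
ee_pos: [0.6631, -0.0478, 0.1696]
orientation: [-0.0, 0.667, 0.745, -0.002]
ft_force: [-0.1, 0.5, -1.5]
width: 0.338
gripper_force: 24.9
```

```bash
python3 to.py 663 -43.4 172
```

```text
t 6.23 pos [663.1 -47.8 169.6] d [ 4.4  0.4 -2.4] w [-0.14  0.11 -0.32] F [-0.1  0.5 -1.5] wid 0.338 g 24.9 q [-0.39  0.56  0.54  1.66 -0.32  1.02  0.36]
```

Call:
{"op": "arm_command", "data": {"rows": [{"wx": 0,"wy": 0,"wz": 0,"x": 0,"y": 0,"z": 0,"fingers": 0.2},{"wx": 0,"wy": 0,"wz": 0,"x": 0,"y": 0,"z": 15,"fingers": 0.2},{"wx": 0,"wy": 0,"wz": 0,"x": 0,"y": 0,"z": 25,"fingers": 0.2},{"wx": 0,"wy": 0,"wz": 0,"x": 0,"y": 0,"z": 25,"fingers": 0.2},{"wx": 0,"wy": 0,"wz": 0,"x": 0,"y": 0,"z": 10,"fingers": 0.2},{"wx": 0,"wy": 0,"wz": 0,"x": 0,"y": 0,"z": 0,"fingers": 0.2},{"wx": 0,"wy": 0,"wz": 0,"x": 0,"y": 0,"z": 0,"fingers": 0.2}]}}

```text
time_s: 6.82
ee_pos: [0.6624, -0.0431, 0.0965]
orientation: [-0.001, 0.666, 0.746, -0.0]
ft_force: [0.2, -0.7, -1.3]
width: 0.347
gripper_force: 24.9
```

```bash
python3 to.py 663 -43.4 52; python3 - <<'E'
from h import *
from meas import rect
for n in('top','scene'):
    c=cam(n);cv2.imwrite(f'pics/{n}2.png',c['frame']);P,u,v,b=cloud(c)
    t=(abs(P[:,0]-.663)<.04)&(abs(P[:,1]+.043)<.06)&(P[:,2]<.14)&(P[:,2]>.04)&(b.min(1)>140); print(n,t.sum(),P[t].min(0).round(3),P[t].max(0).round(3))
E
```

```text
t 6.82 pos [662.4 -43.1  96.5] d [-0.4  0.6 44.5] w [-0.08 -0.03 -0.04] F [ 0.2 -0.7 -1.3] wid 0.347 g 24.9 q [-0.37  0.64  0.49  1.71 -0.37  0.89  0.39]Traceback (most recent call last):
  File "<stdin>", line 5, in <module>
    return umr_minimum(a, axis, None, out, keepdims, initial, where)
ValueError: zero-size array to reduction operation minimum which has no identity
```

Call:
{"op": "arm_command", "data": {"rows": [{"wx": 0,"wy": 0,"wz": 0,"x": 0,"y": 0,"z": 12,"fingers": 0.2},{"wx": 0,"wy": 0,"wz": 0,"x": 0,"y": 0,"z": 12,"fingers": 0.2},{"wx": 0,"wy": 0,"wz": 0,"x": 0,"y": 0,"z": 10,"fingers": 0.2},{"wx": 0,"wy": 0,"wz": 0,"x": 0,"y": 0,"z": 5,"fingers": 0.2},{"wx": 0,"wy": 0,"wz": 0,"x": 0,"y": 0,"z": 3,"fingers": 0.2},{"wx": 0,"wy": 0,"wz": 0,"x": 0,"y": 0,"z": 1.5,"fingers": 0.2},{"wx": 0,"wy": 0,"wz": 0,"x": 0,"y": 0,"z": 1,"fingers": 0.2},{"wx": 0,"wy": 0,"wz": 0,"x": 0,"y": 0,"z": 0,"fingers": 0.2}]}}

```text
time_s: 7.53
ee_pos: [0.6632, -0.0443, 0.0522]
orientation: [0.0, 0.666, 0.746, 0.0]
ft_force: [-0.2, -0.9, -1.5]
width: 0.342
gripper_force: 24.9
```

```bash
python3 to.py 663 -43.4 51; python3 -c "
from h import *
c=cam('scene');cv2.imwrite('pics/scene2.png',c['frame'])"
```

```text
t 7.53 pos [663.2 -44.3  52.2] d [ 0.9 -0.1  1.2] w [ 0.02  0.01 -0.11] F [-0.2 -0.9 -1.5] wid 0.342 g 24.9 q [-0.35  0.69  0.46  1.73 -0.4   0.81  0.42]
```

View pics/scene2.png

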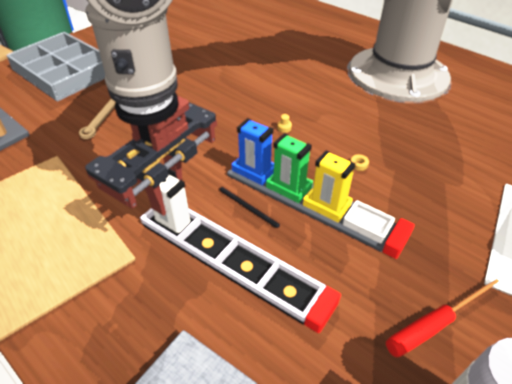

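White at (172,203) is just above the farthest bay and square with it. I'll lower it until it touches.

Call:
{"op": "arm_command", "data": {"rows": [{"wx": 0,"wy": 0,"wz": 0,"x": 0,"y": 0,"z": 0.7,"fingers": 0.2},{"wx": 0,"wy": 0,"wz": 0,"x": 0,"y": 0,"z": 0.6,"fingers": 0.2},{"wx": 0,"wy": 0,"wz": 0,"x": 0,"y": 0,"z": 0,"fingers": 0.2},{"wx": 0,"wy": 0,"wz": 0,"x": 0,"y": 0,"z": 0,"fingers": 0.2}]}}

```text
time_s: 7.92
ee_pos: [0.663, -0.0441, 0.051]
orientation: [0.0, 0.666, 0.746, 0.0]
ft_force: [-1.0, -0.4, -1.8]
width: 0.34
gripper_force: 24.9
```

Call:
{"op": "arm_command", "data": {"rows": [{"wx": 0,"wy": 0,"wz": 0,"x": 0,"y": 0,"z": 0.5,"fingers": 0.2},{"wx": 0,"wy": 0,"wz": 0,"x": 0,"y": 0,"z": 0.5,"fingers": 0.2},{"wx": 0,"wy": 0,"wz": 0,"x": 0,"y": 0,"z": 0,"fingers": 0.2},{"wx": 0,"wy": 0,"wz": 0,"x": 0,"y": 0,"z": 0,"fingers": 0.2}]}}

```text
time_s: 8.25
ee_pos: [0.6631, -0.0441, 0.0507]
orientation: [-0.0, 0.666, 0.746, 0.0]
ft_force: [-2.7, -0.1, 5.6]
width: 0.346
gripper_force: 24.9
```

Contact shows as +5.6 N. Release and lift.

Call:
{"op": "arm_command", "data": {"rows": [{"wx": 0,"wy": 0,"wz": 0,"x": 0,"y": 0,"z": 0,"fingers": 0.5},{"wx": 0,"wy": 0,"wz": 0,"x": 0,"y": 0,"z": 0,"fingers": 0.7},{"wx": 0,"wy": 0,"wz": 0,"x": 0,"y": 0,"z": 0,"fingers": 1},{"wx": 0,"wy": 0,"wz": 0,"x": 0,"y": 0,"z": 0,"fingers": 1},{"wx": 0,"wy": 0,"wz": 0,"x": 0,"y": 0,"z": 0,"fingers": 1},{"wx": 0,"wy": 0,"wz": 0,"x": 0,"y": 0,"z": -10,"fingers": 1},{"wx": 0,"wy": 0,"wz": 0,"x": 0,"y": 0,"z": -20,"fingers": 1},{"wx": 0,"wy": 0,"wz": 0,"x": 0,"y": 0,"z": -30,"fingers": 1},{"wx": 0,"wy": 0,"wz": 0,"x": 0,"y": 0,"z": -30,"fingers": 1},{"wx": 0,"wy": 0,"wz": 0,"x": 0,"y": 0,"z": -10,"fingers": 1},{"wx": 0,"wy": 0,"wz": 0,"x": 0,"y": 0,"z": 0,"fingers": 1}]}}

```text
time_s: 9.17
ee_pos: [0.6651, -0.0446, 0.1536]
orientation: [0.002, 0.666, 0.746, 0.002]
ft_force: [0.3, 0.6, -0.3]
width: 1.0
gripper_force: 0.0
```

```bash
python3 to.py 473 119.6 150; cat > tops.py <<'E'
from h import *
from meas import rect
for n in('top','scene'):
    c=cam(n); cv2.imwrite(f'pics/{n}_last.png',c['frame']); P,u,v,b=cloud(c)
    t=(P[:,2]>.085)&(P[:,2]<.112)&(P[:,0]>.42)&(P[:,0]<.7)&(abs(P[:,1]-.07)<.16); m=np.zeros((384,512),np.uint8); m[v[t],u[t]]=1
    k,L,st,ce=cv2.connectedComponentsWithStats(m)
    for i in range(1,k):
        if st[i,4]>200:
            q=t&(L[v,u]==i); print(n,ce[i].round(),st[i,4],rect(P[q]),np.median(P[q,2]).round(4),b[q].mean(0).round())
E
python3 tops.py
```

```text
t 9.17 pos [665.1 -44.6 153.6] d [ 184.8 -172.4    2.5] w [ 0.35  0.03 -0.12] F [ 0.3  0.6 -0.3] wid 1.0 g 0.0 q [-0.39  0.57  0.53  1.67 -0.34  0.98  0.37]
scene [254. 132.] 672 (array([489.9, -23.4]), array([33. , 52.2]), 7.3) 0.1024 [176. 105.  61.]
scene [292. 148.] 745 (array([482.7,  46.4]), array([33.2, 52.4]), 6.2) 0.1026 [ 89. 161.  71.]
scene [334. 166.] 818 (array([473.8, 119.5]), array([34.1, 51.8]), 4.9) 0.1028 [ 62. 184. 199.]
scene [164. 184.] 765 (array([662.1, -42.7]), array([31.9, 52.8]), 6.7) 0.0974 [179. 184. 189.]
```

White stands upright in the far bay, with its top at 97.4 mm. Next, yellow.

Call:
{"op": "arm_command", "data": {"rows": [{"wx": 0,"wy": 0,"wz": 0,"x": 10,"y": -9,"z": 0,"fingers": 1},{"wx": 0,"wy": 0,"wz": 0,"x": 20,"y": -18,"z": 0,"fingers": 1},{"wx": 0,"wy": 0,"wz": 0,"x": 25,"y": -24,"z": 0,"fingers": 1},{"wx": 0,"wy": 0,"wz": 0,"x": 25,"y": -24,"z": 0,"fingers": 1},{"wx": 0,"wy": 0,"wz": 0,"x": 25,"y": -24,"z": 0,"fingers": 1},{"wx": 0,"wy": 0,"wz": 0,"x": 25,"y": -24,"z": 0,"fingers": 1},{"wx": 0,"wy": 0,"wz": 0,"x": 25,"y": -22,"z": 0,"fingers": 1},{"wx": 0,"wy": 0,"wz": 0,"x": 20,"y": -17,"z": 0,"fingers": 1},{"wx": 0,"wy": 0,"wz": 0,"x": 10,"y": -10,"z": 0,"fingers": 1},{"wx": 0,"wy": 0,"wz": 0,"x": 0,"y": 0,"z": 0,"fingers": 1},{"wx": 0,"wy": 0,"wz": 0,"x": 0,"y": 0,"z": 0,"fingers": 1},{"wx": 0,"wy": 0,"wz": 0,"x": 0,"y": 0,"z": 0,"fingers": 1}]}}

```text
time_s: 10.27
ee_pos: [0.4713, 0.1195, 0.1492]
orientation: [0.0, 0.666, 0.746, -0.001]
ft_force: [0.4, 0.1, 0.5]
width: 1.001
gripper_force: 0.0
```

```bash
python3 to.py 473 119.6 57
```

```text
t 10.27 pos [471.3 119.5 149.2] d [ 0.   1.7 92.2] w [-0.04  0.06 -0.13] F [0.4 0.1 0.5] wid 1.001 g 0.0 q [-0.84  0.29  0.55  2.1  -0.2   0.81 -0.05]
```

Call:
{"op": "arm_command", "data": {"rows": [{"wx": 0,"wy": 0,"wz": 0,"x": 0,"y": 1.5,"z": 15,"fingers": 1},{"wx": 0,"wy": 0,"wz": 0,"x": 0,"y": 0,"z": 25,"fingers": 1},{"wx": 0,"wy": 0,"wz": 0,"x": 0,"y": 0,"z": 25,"fingers": 1},{"wx": 0,"wy": 0,"wz": 0,"x": 0,"y": 0,"z": 20,"fingers": 1},{"wx": 0,"wy": 0,"wz": 0,"x": 0,"y": 0,"z": 7,"fingers": 1},{"wx": 0,"wy": 0,"wz": 0,"x": 0,"y": 0,"z": 0,"fingers": 1},{"wx": 0,"wy": 0,"wz": 0,"x": 0,"y": 0,"z": 0,"fingers": 0.2},{"wx": 0,"wy": 0,"wz": 0,"x": 0,"y": 0,"z": 0,"fingers": 0.2},{"wx": 0,"wy": 0,"wz": 0,"x": 0,"y": 0,"z": 0,"fingers": 0.2},{"wx": 0,"wy": 0,"wz": 0,"x": 0,"y": 0,"z": 0,"fingers": 0.2},{"wx": 0,"wy": 0,"wz": 0,"x": 0,"y": 0,"z": 0,"fingers": 0.2},{"wx": 0,"wy": 0,"wz": 0,"x": 0,"y": 0,"z": 0,"fingers": 0.2}], "force": 25}}

```text
time_s: 11.27
ee_pos: [0.4729, 0.1206, 0.0583]
orientation: [0.0, 0.666, 0.746, 0.0]
ft_force: [-0.6, -0.1, 0.2]
width: 0.58
gripper_force: 0.0
```

Call:
{"op": "arm_command", "data": {"rows": [{"wx": 0,"wy": 0,"wz": 0,"x": 0,"y": 0,"z": 0,"fingers": 0.2},{"wx": 0,"wy": 0,"wz": 0,"x": 0,"y": 0,"z": 0,"fingers": 0.2},{"wx": 0,"wy": 0,"wz": 0,"x": 0,"y": 0,"z": 0,"fingers": 0.2},{"wx": 0,"wy": 0,"wz": 0,"x": 0,"y": 0,"z": 0,"fingers": 0.2},{"wx": 0,"wy": 0,"wz": 0,"x": 0,"y": 0,"z": 0,"fingers": 0.2},{"wx": 0,"wy": 0,"wz": 0,"x": 0,"y": 0,"z": 0,"fingers": 0.2}]}}

```text
time_s: 11.77
ee_pos: [0.4728, 0.1205, 0.0579]
orientation: [0.0, 0.666, 0.746, 0.0]
ft_force: [0.4, 0.1, 0.5]
width: 0.342
gripper_force: 25.0
```

Call:
{"op": "arm_command", "data": {"rows": [{"wx": 0,"wy": 0,"wz": 0,"x": 0,"y": 0,"z": -5,"fingers": 0.2},{"wx": 0,"wy": 0,"wz": 0,"x": 0,"y": 0,"z": -15,"fingers": 0.2},{"wx": 0,"wy": 0,"wz": 0,"x": 0,"y": 0,"z": -25,"fingers": 0.2},{"wx": 0,"wy": 0,"wz": 0,"x": 0,"y": 0,"z": -25,"fingers": 0.2},{"wx": 0,"wy": 0,"wz": 0,"x": 0,"y": 0,"z": -25,"fingers": 0.2},{"wx": 0,"wy": 0,"wz": 0,"x": 0,"y": 0,"z": -15,"fingers": 0.2},{"wx": 0,"wy": 0,"wz": 0,"x": 0,"y": 0,"z": -5,"fingers": 0.2},{"wx": 0,"wy": 0,"wz": 0,"x": 0,"y": 0,"z": 0,"fingers": 0.2}]}}

```text
time_s: 12.43
ee_pos: [0.4731, 0.1207, 0.1739]
orientation: [0.0, 0.666, 0.746, 0.001]
ft_force: [-0.2, 0.4, -0.4]
width: 0.341
gripper_force: 25.0
```

```bash
python3 to.py 654.9 28.1 172
```

```text
t 12.43 pos [473.1 120.7 173.9] d [-112.6  170.1    2.1] w [ 0.11 -0.07 -0.1 ] F [-0.2  0.4 -0.4] wid 0.341 g 25.0 q [-0.87  0.25  0.57  2.07 -0.18  0.86 -0.08]
```

Call:
{"op": "arm_command", "data": {"rows": [{"wx": 0,"wy": 0,"wz": 0,"x": -6,"y": 9,"z": 0,"fingers": 0.2},{"wx": 0,"wy": 0,"wz": 0,"x": -12,"y": 18,"z": 0,"fingers": 0.2},{"wx": 0,"wy": 0,"wz": 0,"x": -15,"y": 23,"z": 0,"fingers": 0.2},{"wx": 0,"wy": 0,"wz": 0,"x": -16,"y": 24,"z": 0,"fingers": 0.2},{"wx": 0,"wy": 0,"wz": 0,"x": -16,"y": 24,"z": 0,"fingers": 0.2},{"wx": 0,"wy": 0,"wz": 0,"x": -16,"y": 24,"z": 0,"fingers": 0.2},{"wx": 0,"wy": 0,"wz": 0,"x": -15,"y": 23,"z": 0,"fingers": 0.2},{"wx": 0,"wy": 0,"wz": 0,"x": -11,"y": 17,"z": 0,"fingers": 0.2},{"wx": 0,"wy": 0,"wz": 0,"x": -5.5,"y": 8,"z": 0,"fingers": 0.2},{"wx": 0,"wy": 0,"wz": 0,"x": 0,"y": 0,"z": 0,"fingers": 0.2},{"wx": 0,"wy": 0,"wz": 0,"x": 0,"y": 0,"z": 0,"fingers": 0.2},{"wx": 0,"wy": 0,"wz": 0,"x": 0,"y": 0,"z": 0,"fingers": 0.2}]}}

```text
time_s: 13.43
ee_pos: [0.6528, 0.0288, 0.172]
orientation: [-0.001, 0.666, 0.746, -0.001]
ft_force: [0.1, -0.1, -1.1]
width: 0.338
gripper_force: 25.0
```

```bash
python3 to.py 654.9 28.1 51.9
```

```text
t 13.43 pos [652.8  28.8 172. ] d [ -1.1   2.3 120.1] w [-0.13 -0.05 -0.05] F [ 0.1 -0.1 -1.1] wid 0.338 g 25.0 q [-0.53  0.54  0.55  1.69 -0.33  1.01  0.25]
```

Correct by (-1, 2) and descend 116 mm, then feel for contact.

Call:
{"op": "arm_command", "data": {"rows": [{"wx": 0,"wy": 0,"wz": 0,"x": -1,"y": 2,"z": 10,"fingers": 0.2},{"wx": 0,"wy": 0,"wz": 0,"x": 0,"y": 0,"z": 22,"fingers": 0.2},{"wx": 0,"wy": 0,"wz": 0,"x": 0,"y": 0,"z": 25,"fingers": 0.2},{"wx": 0,"wy": 0,"wz": 0,"x": 0,"y": 0,"z": 22,"fingers": 0.2},{"wx": 0,"wy": 0,"wz": 0,"x": 0,"y": 0,"z": 14,"fingers": 0.2},{"wx": 0,"wy": 0,"wz": 0,"x": 0,"y": 0,"z": 11,"fingers": 0.2},{"wx": 0,"wy": 0,"wz": 0,"x": 0,"y": 0,"z": 7,"fingers": 0.2},{"wx": 0,"wy": 0,"wz": 0,"x": 0,"y": 0,"z": 4,"fingers": 0.2},{"wx": 0,"wy": 0,"wz": 0,"x": 0,"y": 0,"z": 2,"fingers": 0.2},{"wx": 0,"wy": 0,"wz": 0,"x": 0,"y": 0,"z": 1,"fingers": 0.2},{"wx": 0,"wy": 0,"wz": 0,"x": 0,"y": 0,"z": 0,"fingers": 0.2},{"wx": 0,"wy": 0,"wz": 0,"x": 0,"y": 0,"z": 0,"fingers": 0.2}]}}

```text
time_s: 14.43
ee_pos: [0.6569, 0.027, 0.0556]
orientation: [0.0, 0.666, 0.746, 0.0]
ft_force: [-0.0, -0.2, -1.7]
width: 0.341
gripper_force: 25.0
```

Call:
{"op": "arm_command", "data": {"rows": [{"wx": 0,"wy": 0,"wz": 0,"x": 1,"y": -1.5,"z": 1.2,"fingers": 0.2},{"wx": 0,"wy": 0,"wz": 0,"x": 0,"y": 0,"z": 1,"fingers": 0.2},{"wx": 0,"wy": 0,"wz": 0,"x": 0,"y": 0,"z": 0.8,"fingers": 0.2},{"wx": 0,"wy": 0,"wz": 0,"x": 0,"y": 0,"z": 0.5,"fingers": 0.2},{"wx": 0,"wy": 0,"wz": 0,"x": 0,"y": 0,"z": 0,"fingers": 0.2},{"wx": 0,"wy": 0,"wz": 0,"x": 0,"y": 0,"z": 0,"fingers": 0.2}]}}

```text
time_s: 14.93
ee_pos: [0.6549, 0.0281, 0.052]
orientation: [-0.0, 0.666, 0.746, 0.0]
ft_force: [-0.9, 0.7, 5.2]
width: 0.339
gripper_force: 25.0
```

Contact again. Release and lift.

Call:
{"op": "arm_command", "data": {"rows": [{"wx": 0,"wy": 0,"wz": 0,"x": 0,"y": 0,"z": 0,"fingers": 0.5},{"wx": 0,"wy": 0,"wz": 0,"x": 0,"y": 0,"z": 0,"fingers": 0.7},{"wx": 0,"wy": 0,"wz": 0,"x": 0,"y": 0,"z": 0,"fingers": 1},{"wx": 0,"wy": 0,"wz": 0,"x": 0,"y": 0,"z": 0,"fingers": 1},{"wx": 0,"wy": 0,"wz": 0,"x": 0,"y": 0,"z": 0,"fingers": 1},{"wx": 0,"wy": 0,"wz": 0,"x": 0,"y": 0,"z": -10,"fingers": 1},{"wx": 0,"wy": 0,"wz": 0,"x": 0,"y": 0,"z": -20,"fingers": 1},{"wx": 0,"wy": 0,"wz": 0,"x": 0,"y": 0,"z": -30,"fingers": 1},{"wx": 0,"wy": 0,"wz": 0,"x": 0,"y": 0,"z": -30,"fingers": 1},{"wx": 0,"wy": 0,"wz": 0,"x": 0,"y": 0,"z": -10,"fingers": 1},{"wx": 0,"wy": 0,"wz": 0,"x": 0,"y": 0,"z": 0,"fingers": 1},{"wx": 0,"wy": 0,"wz": 0,"x": 0,"y": 0,"z": 0,"fingers": 1}]}}

```text
time_s: 15.93
ee_pos: [0.6548, 0.0281, 0.1516]
orientation: [0.0, 0.666, 0.746, 0.0]
ft_force: [-0.1, -0.1, -1.4]
width: 1.001
gripper_force: 0.0
```

```bash
python3 tops.py;  python3 to.py 481.6 46.1 150
```

```text
top [338. 123.] 643 (array([662. , -43.4]), array([31.5, 48.3]), 6.1) 0.0976 [202. 204. 207.]
top [264. 227.] 317 (array([482.1,  31.8]), array([30.8, 21.9]), 5.1) 0.1038 [108. 173.  51.]
top [303. 232.] 833 (array([488.3, -23.2]), array([31.8, 49.6]), 8.1) 0.1037 [194. 131.  70.]
scene [254. 132.] 666 (array([489.6, -23.7]), array([33.8, 51.9]), 8.0) 0.1026 [178. 107.  62.]
scene [292. 148.] 740 (array([482.4,  46.5]), array([32.7, 52. ]), 4.7) 0.1026 [ 90. 162.  73.]
scene [155. 184.] 316 (array([674.2, -45.4]), array([55.8, 24.2]), 73.9) 0.0969 [183. 188. 194.]
scene [202. 205.] 850 (array([654.7,  26.8]), array([32. , 51.9]), 6.5) 0.0973 [ 65. 181. 191.]
t 16.03 pos [653.7  28.2 149.8] d [  37.3 -168.9    0.2] w [-0.15 -0.01 -0.09] F [ 0.6 -0.1 -0.7] wid 1.002 g 0.0 q [-0.52  0.57  0.54  1.7  -0.34  0.97  0.27]
```

Yellow is upright at (654.7, 26.8) and white is undisturbed. Next, green.

Call:
{"op": "arm_command", "data": {"rows": [{"wx": 0,"wy": 0,"wz": 0,"x": 2,"y": -9,"z": 0,"fingers": 1},{"wx": 0,"wy": 0,"wz": 0,"x": 4,"y": -18,"z": 0,"fingers": 1},{"wx": 0,"wy": 0,"wz": 0,"x": 5,"y": -24,"z": 0,"fingers": 1},{"wx": 0,"wy": 0,"wz": 0,"x": 5,"y": -24,"z": 0,"fingers": 1},{"wx": 0,"wy": 0,"wz": 0,"x": 5,"y": -24,"z": 0,"fingers": 1},{"wx": 0,"wy": 0,"wz": 0,"x": 5,"y": -24,"z": 0,"fingers": 1},{"wx": 0,"wy": 0,"wz": 0,"x": 5,"y": -22,"z": 0,"fingers": 1},{"wx": 0,"wy": 0,"wz": 0,"x": 4,"y": -16,"z": 0,"fingers": 1},{"wx": 0,"wy": 0,"wz": 0,"x": 2,"y": -9,"z": 0,"fingers": 1},{"wx": 0,"wy": 0,"wz": 0,"x": 0,"y": 0,"z": 0,"fingers": 1},{"wx": 0,"wy": 0,"wz": 0,"x": 0,"y": 0,"z": 0,"fingers": 1},{"wx": 0,"wy": 0,"wz": 0,"x": 0,"y": 0,"z": 0,"fingers": 1}]}}

```text
time_s: 17.03
ee_pos: [0.4827, 0.0455, 0.1514]
orientation: [0.0, 0.666, 0.746, 0.0]
ft_force: [-0.6, 0.4, 0.3]
width: 1.001
gripper_force: 0.0
```

```bash
python3 to.py 481.6 46.1 57
```

```text
t 17.03 pos [482.7  45.5 151.4] d [ 0.8 -1.1 94.4] w [ 0.05  0.02 -0.1 ] F [-0.6  0.4  0.3] wid 1.001 g 0.0 q [-0.73  0.29  0.6   2.1  -0.22  0.81  0.12]
```

Call:
{"op": "arm_command", "data": {"rows": [{"wx": 0,"wy": 0,"wz": 0,"x": 0,"y": -0.5,"z": 15,"fingers": 1},{"wx": 0,"wy": 0,"wz": 0,"x": 0,"y": 0,"z": 25,"fingers": 1},{"wx": 0,"wy": 0,"wz": 0,"x": 0,"y": 0,"z": 25,"fingers": 1},{"wx": 0,"wy": 0,"wz": 0,"x": 0,"y": 0,"z": 20,"fingers": 1},{"wx": 0,"wy": 0,"wz": 0,"x": 0,"y": 0,"z": 8,"fingers": 1},{"wx": 0,"wy": 0,"wz": 0,"x": 0,"y": 0,"z": 0,"fingers": 1},{"wx": 0,"wy": 0,"wz": 0,"x": 0,"y": 0,"z": 0,"fingers": 0.2},{"wx": 0,"wy": 0,"wz": 0,"x": 0,"y": 0,"z": 0,"fingers": 0.2},{"wx": 0,"wy": 0,"wz": 0,"x": 0,"y": 0,"z": 0,"fingers": 0.2},{"wx": 0,"wy": 0,"wz": 0,"x": 0,"y": 0,"z": 0,"fingers": 0.2},{"wx": 0,"wy": 0,"wz": 0,"x": 0,"y": 0,"z": 0,"fingers": 0.2},{"wx": 0,"wy": 0,"wz": 0,"x": 0,"y": 0,"z": 0,"fingers": 0.2}], "force": 25}}

```text
time_s: 18.03
ee_pos: [0.4815, 0.0456, 0.0588]
orientation: [0.0, 0.666, 0.746, 0.0]
ft_force: [-0.4, 0.2, -0.4]
width: 0.584
gripper_force: 0.0
```

Call:
{"op": "arm_command", "data": {"rows": [{"wx": 0,"wy": 0,"wz": 0,"x": 0,"y": 0,"z": 0,"fingers": 0.2},{"wx": 0,"wy": 0,"wz": 0,"x": 0,"y": 0,"z": 0,"fingers": 0.2},{"wx": 0,"wy": 0,"wz": 0,"x": 0,"y": 0,"z": 0,"fingers": 0.2},{"wx": 0,"wy": 0,"wz": 0,"x": 0,"y": 0,"z": 0,"fingers": 0.2},{"wx": 0,"wy": 0,"wz": 0,"x": 0,"y": 0,"z": 0,"fingers": 0.2},{"wx": 0,"wy": 0,"wz": 0,"x": 0,"y": 0,"z": 0,"fingers": 0.2}]}}

```text
time_s: 18.53
ee_pos: [0.4815, 0.0454, 0.0585]
orientation: [0.0, 0.666, 0.746, 0.0]
ft_force: [-0.3, 0.3, 1.1]
width: 0.338
gripper_force: 24.9
```

Call:
{"op": "arm_command", "data": {"rows": [{"wx": 0,"wy": 0,"wz": 0,"x": 0,"y": 0,"z": -5,"fingers": 0.2},{"wx": 0,"wy": 0,"wz": 0,"x": 0,"y": 0,"z": -15,"fingers": 0.2},{"wx": 0,"wy": 0,"wz": 0,"x": 0,"y": 0,"z": -25,"fingers": 0.2},{"wx": 0,"wy": 0,"wz": 0,"x": 0,"y": 0,"z": -25,"fingers": 0.2},{"wx": 0,"wy": 0,"wz": 0,"x": 0,"y": 0,"z": -25,"fingers": 0.2},{"wx": 0,"wy": 0,"wz": 0,"x": 0,"y": 0,"z": -15,"fingers": 0.2},{"wx": 0,"wy": 0,"wz": 0,"x": 0,"y": 0,"z": -5,"fingers": 0.2},{"wx": 0,"wy": 0,"wz": 0,"x": 0,"y": 0,"z": 0,"fingers": 0.2}]}}

```text
time_s: 19.2
ee_pos: [0.4815, 0.0456, 0.1742]
orientation: [0.0, 0.666, 0.746, 0.001]
ft_force: [-0.4, 0.1, -2.5]
width: 0.341
gripper_force: 24.9
```

```bash
python3 to.py 647.1 99.6 172
```

```text
t 19.2 pos [481.5  45.6 174.2] d [ 34.9 170.6   2.6] w [ 0.1  -0.06 -0.09] F [-0.4  0.1 -2.5] wid 0.341 g 24.9 q [-0.75  0.25  0.62  2.09 -0.19  0.86  0.09]
```

Call:
{"op": "arm_command", "data": {"rows": [{"wx": 0,"wy": 0,"wz": 0,"x": 2,"y": 9,"z": 0,"fingers": 0.2},{"wx": 0,"wy": 0,"wz": 0,"x": 4,"y": 18,"z": 0,"fingers": 0.2},{"wx": 0,"wy": 0,"wz": 0,"x": 5,"y": 23,"z": 0,"fingers": 0.2},{"wx": 0,"wy": 0,"wz": 0,"x": 5,"y": 24,"z": 0,"fingers": 0.2},{"wx": 0,"wy": 0,"wz": 0,"x": 5,"y": 24,"z": 0,"fingers": 0.2},{"wx": 0,"wy": 0,"wz": 0,"x": 5,"y": 24,"z": 0,"fingers": 0.2},{"wx": 0,"wy": 0,"wz": 0,"x": 5,"y": 23,"z": 0,"fingers": 0.2},{"wx": 0,"wy": 0,"wz": 0,"x": 3,"y": 17,"z": 0,"fingers": 0.2},{"wx": 0,"wy": 0,"wz": 0,"x": 1,"y": 8.5,"z": 0,"fingers": 0.2},{"wx": 0,"wy": 0,"wz": 0,"x": 0,"y": 0,"z": 0,"fingers": 0.2},{"wx": 0,"wy": 0,"wz": 0,"x": 0,"y": 0,"z": 0,"fingers": 0.2},{"wx": 0,"wy": 0,"wz": 0,"x": 0,"y": 0,"z": 0,"fingers": 0.2}]}}

```text
time_s: 20.2
ee_pos: [0.6454, 0.0987, 0.1725]
orientation: [-0.001, 0.666, 0.746, -0.001]
ft_force: [-0.3, 0.5, -2.2]
width: 0.341
gripper_force: 24.9
```

```bash
python3 to.py 647.1 99.6 52.5
```

```text
t 20.2 pos [645.4  98.7 172.5] d [  0.7   2.  120. ] w [-0.12  0.01 -0.15] F [-0.3  0.5 -2.2] wid 0.341 g 24.9 q [-0.64  0.54  0.57  1.69 -0.33  1.01  0.15]
```

Call:
{"op": "arm_command", "data": {"rows": [{"wx": 0,"wy": 0,"wz": 0,"x": 0,"y": 0,"z": 10,"fingers": 0.2},{"wx": 0,"wy": 0,"wz": 0,"x": 0,"y": 0,"z": 22,"fingers": 0.2},{"wx": 0,"wy": 0,"wz": 0,"x": 0,"y": 0,"z": 25,"fingers": 0.2},{"wx": 0,"wy": 0,"wz": 0,"x": 0,"y": 0,"z": 22,"fingers": 0.2},{"wx": 0,"wy": 0,"wz": 0,"x": 0,"y": 0,"z": 14,"fingers": 0.2},{"wx": 0,"wy": 0,"wz": 0,"x": 0,"y": 0,"z": 11,"fingers": 0.2},{"wx": 0,"wy": 0,"wz": 0,"x": 0,"y": 0,"z": 7,"fingers": 0.2},{"wx": 0,"wy": 0,"wz": 0,"x": 0,"y": 0,"z": 4,"fingers": 0.2},{"wx": 0,"wy": 0,"wz": 0,"x": 0,"y": 0,"z": 2,"fingers": 0.2},{"wx": 0,"wy": 0,"wz": 0,"x": 0,"y": 0,"z": 1,"fingers": 0.2},{"wx": 0,"wy": 0,"wz": 0,"x": 0,"y": 0,"z": 0,"fingers": 0.2},{"wx": 0,"wy": 0,"wz": 0,"x": 0,"y": 0,"z": 0,"fingers": 0.2}]}}

```text
time_s: 21.2
ee_pos: [0.6472, 0.0995, 0.0561]
orientation: [0.0, 0.666, 0.746, 0.001]
ft_force: [-0.2, -1.0, -3.5]
width: 0.342
gripper_force: 24.9
```

Call:
{"op": "arm_command", "data": {"rows": [{"wx": 0,"wy": 0,"wz": 0,"x": 0,"y": 0,"z": 1.2,"fingers": 0.2},{"wx": 0,"wy": 0,"wz": 0,"x": 0,"y": 0,"z": 1,"fingers": 0.2},{"wx": 0,"wy": 0,"wz": 0,"x": 0,"y": 0,"z": 0.8,"fingers": 0.2},{"wx": 0,"wy": 0,"wz": 0,"x": 0,"y": 0,"z": 0.5,"fingers": 0.2},{"wx": 0,"wy": 0,"wz": 0,"x": 0,"y": 0,"z": 0,"fingers": 0.2},{"wx": 0,"wy": 0,"wz": 0,"x": 0,"y": 0,"z": 0,"fingers": 0.2}]}}

```text
time_s: 21.7
ee_pos: [0.6468, 0.0995, 0.0525]
orientation: [-0.0, 0.666, 0.746, 0.0]
ft_force: [-1.9, 0.2, 6.2]
width: 0.339
gripper_force: 24.9
```

Call:
{"op": "arm_command", "data": {"rows": [{"wx": 0,"wy": 0,"wz": 0,"x": 0,"y": 0,"z": 0,"fingers": 0.5},{"wx": 0,"wy": 0,"wz": 0,"x": 0,"y": 0,"z": 0,"fingers": 0.7},{"wx": 0,"wy": 0,"wz": 0,"x": 0,"y": 0,"z": 0,"fingers": 1},{"wx": 0,"wy": 0,"wz": 0,"x": 0,"y": 0,"z": 0,"fingers": 1},{"wx": 0,"wy": 0,"wz": 0,"x": 0,"y": 0,"z": 0,"fingers": 1},{"wx": 0,"wy": 0,"wz": 0,"x": 0,"y": 0,"z": -10,"fingers": 1},{"wx": 0,"wy": 0,"wz": 0,"x": 0,"y": 0,"z": -20,"fingers": 1},{"wx": 0,"wy": 0,"wz": 0,"x": 0,"y": 0,"z": -30,"fingers": 1},{"wx": 0,"wy": 0,"wz": 0,"x": 0,"y": 0,"z": -30,"fingers": 1},{"wx": 0,"wy": 0,"wz": 0,"x": 0,"y": 0,"z": -10,"fingers": 1},{"wx": 0,"wy": 0,"wz": 0,"x": 0,"y": 0,"z": 0,"fingers": 1},{"wx": 0,"wy": 0,"wz": 0,"x": 0,"y": 0,"z": 0,"fingers": 1}]}}

```text
time_s: 22.7
ee_pos: [0.6466, 0.0996, 0.1521]
orientation: [0.0, 0.666, 0.746, 0.0]
ft_force: [-1.1, -1.0, 0.0]
width: 0.998
gripper_force: 0.0
```

```bash
python3 tops.py;  python3 to.py 489.2 -23.4 150
```

```text
top [290. 118.] 712 (array([653.7,  27.7]), array([32.2, 49.2]), 5.7) 0.0976 [ 27. 191. 199.]
top [337. 122.] 728 (array([661.3, -41.7]), array([31.3, 51.6]), 6.6) 0.0975 [162. 168. 174.]
top [303. 232.] 836 (array([488.2, -23.3]), array([31.9, 49.6]), 7.5) 0.1037 [191. 126.  68.]
scene [164. 184.] 747 (array([662.6, -43. ]), array([31.9, 52.8]), 6.5) 0.0973 [155. 162. 168.]
scene [197. 205.] 600 (array([655.4,  26.7]), array([29.6, 52.1]), 6.3) 0.0972 [ 66. 198. 208.]
scene [247. 230.] 921 (array([646.3, 100.2]), array([31.9, 51.3]), 5.8) 0.0973 [100. 175.  75.]
t 22.8 pos [645.5  99.6 150.3] d [-104.5 -169.3    0.7] w [-0.15  0.01 -0.09] F [ 0.4 -0.2 -0.6] wid 0.999 g 0.0 q [-0.64  0.57  0.55  1.7  -0.35  0.97  0.16]
```

Three detectors are placed. Now blue.

Call:
{"op": "arm_command", "data": {"rows": [{"wx": 0,"wy": 0,"wz": 0,"x": -6,"y": -9,"z": 0,"fingers": 1},{"wx": 0,"wy": 0,"wz": 0,"x": -11,"y": -18,"z": 0,"fingers": 1},{"wx": 0,"wy": 0,"wz": 0,"x": -15,"y": -24,"z": 0,"fingers": 1},{"wx": 0,"wy": 0,"wz": 0,"x": -15,"y": -24,"z": 0,"fingers": 1},{"wx": 0,"wy": 0,"wz": 0,"x": -15,"y": -24,"z": 0,"fingers": 1},{"wx": 0,"wy": 0,"wz": 0,"x": -15,"y": -24,"z": 0,"fingers": 1},{"wx": 0,"wy": 0,"wz": 0,"x": -13,"y": -22,"z": 0,"fingers": 1},{"wx": 0,"wy": 0,"wz": 0,"x": -10,"y": -16,"z": 0,"fingers": 1},{"wx": 0,"wy": 0,"wz": 0,"x": -5,"y": -9,"z": 0,"fingers": 1},{"wx": 0,"wy": 0,"wz": 0,"x": 0,"y": 0,"z": 0,"fingers": 1},{"wx": 0,"wy": 0,"wz": 0,"x": 0,"y": 0,"z": 0,"fingers": 1},{"wx": 0,"wy": 0,"wz": 0,"x": 0,"y": 0,"z": 0,"fingers": 1}]}}

```text
time_s: 23.8
ee_pos: [0.4905, -0.0232, 0.1518]
orientation: [0.0, 0.665, 0.746, 0.0]
ft_force: [0.7, -0.6, 0.7]
width: 0.998
gripper_force: 0.0
```

```bash
python3 to.py 489.2 -23.4 57
```

```text
t 23.8 pos [490.5 -23.2 151.8] d [ 0.  -1.4 94.8] w [ 0.03  0.01 -0.03] F [ 0.7 -0.6  0.7] wid 0.998 g 0.0 q [-0.6   0.3   0.63  2.09 -0.24  0.82  0.28]
```

Call:
{"op": "arm_command", "data": {"rows": [{"wx": 0,"wy": 0,"wz": 0,"x": 0,"y": -0.5,"z": 15,"fingers": 1},{"wx": 0,"wy": 0,"wz": 0,"x": 0,"y": 0,"z": 25,"fingers": 1},{"wx": 0,"wy": 0,"wz": 0,"x": 0,"y": 0,"z": 25,"fingers": 1},{"wx": 0,"wy": 0,"wz": 0,"x": 0,"y": 0,"z": 20,"fingers": 1},{"wx": 0,"wy": 0,"wz": 0,"x": 0,"y": 0,"z": 8,"fingers": 1},{"wx": 0,"wy": 0,"wz": 0,"x": 0,"y": 0,"z": 0,"fingers": 1},{"wx": 0,"wy": 0,"wz": 0,"x": 0,"y": 0,"z": 0,"fingers": 0.2},{"wx": 0,"wy": 0,"wz": 0,"x": 0,"y": 0,"z": 0,"fingers": 0.2},{"wx": 0,"wy": 0,"wz": 0,"x": 0,"y": 0,"z": 0,"fingers": 0.2},{"wx": 0,"wy": 0,"wz": 0,"x": 0,"y": 0,"z": 0,"fingers": 0.2},{"wx": 0,"wy": 0,"wz": 0,"x": 0,"y": 0,"z": 0,"fingers": 0.2},{"wx": 0,"wy": 0,"wz": 0,"x": 0,"y": 0,"z": 0,"fingers": 0.2}], "force": 25}}

```text
time_s: 24.8
ee_pos: [0.4894, -0.0241, 0.0594]
orientation: [0.0, 0.666, 0.746, 0.0]
ft_force: [-0.4, -0.2, -0.6]
width: 0.58
gripper_force: 0.0
```

Call:
{"op": "arm_command", "data": {"rows": [{"wx": 0,"wy": 0,"wz": 0,"x": 0,"y": 0,"z": 0,"fingers": 0.2},{"wx": 0,"wy": 0,"wz": 0,"x": 0,"y": 0,"z": 0,"fingers": 0.2},{"wx": 0,"wy": 0,"wz": 0,"x": 0,"y": 0,"z": 0,"fingers": 0.2},{"wx": 0,"wy": 0,"wz": 0,"x": 0,"y": 0,"z": 0,"fingers": 0.2},{"wx": 0,"wy": 0,"wz": 0,"x": 0,"y": 0,"z": 0,"fingers": 0.2},{"wx": 0,"wy": 0,"wz": 0,"x": 0,"y": 0,"z": 0,"fingers": 0.2}]}}

```text
time_s: 25.3
ee_pos: [0.4893, -0.0242, 0.0589]
orientation: [0.0, 0.666, 0.746, 0.0]
ft_force: [-0.4, 0.3, 2.3]
width: 0.341
gripper_force: 25.0
```

Call:
{"op": "arm_command", "data": {"rows": [{"wx": 0,"wy": 0,"wz": 0,"x": 0,"y": 0,"z": -5,"fingers": 0.2},{"wx": 0,"wy": 0,"wz": 0,"x": 0,"y": 0,"z": -15,"fingers": 0.2},{"wx": 0,"wy": 0,"wz": 0,"x": 0,"y": 0,"z": -25,"fingers": 0.2},{"wx": 0,"wy": 0,"wz": 0,"x": 0,"y": 0,"z": -25,"fingers": 0.2},{"wx": 0,"wy": 0,"wz": 0,"x": 0,"y": 0,"z": -25,"fingers": 0.2},{"wx": 0,"wy": 0,"wz": 0,"x": 0,"y": 0,"z": -15,"fingers": 0.2},{"wx": 0,"wy": 0,"wz": 0,"x": 0,"y": 0,"z": -5,"fingers": 0.2},{"wx": 0,"wy": 0,"wz": 0,"x": 0,"y": 0,"z": 0,"fingers": 0.2}]}}

```text
time_s: 25.97
ee_pos: [0.4895, -0.024, 0.1747]
orientation: [0.0, 0.666, 0.746, 0.001]
ft_force: [0.7, 0.5, -1.9]
width: 0.338
gripper_force: 25.0
```

```bash
python3 to.py 638.9 171.1 172
```

```text
t 25.97 pos [489.5 -24.  174.7] d [177.  170.5   3.2] w [ 0.11 -0.04 -0.1 ] F [ 0.7  0.5 -1.9] wid 0.338 g 25.0 q [-0.63  0.26  0.65  2.07 -0.21  0.87  0.26]
```

Call:
{"op": "arm_command", "data": {"rows": [{"wx": 0,"wy": 0,"wz": 0,"x": 10,"y": 9,"z": 0,"fingers": 0.2},{"wx": 0,"wy": 0,"wz": 0,"x": 18,"y": 18,"z": 0,"fingers": 0.2},{"wx": 0,"wy": 0,"wz": 0,"x": 24,"y": 23,"z": 0,"fingers": 0.2},{"wx": 0,"wy": 0,"wz": 0,"x": 25,"y": 24,"z": 0,"fingers": 0.2},{"wx": 0,"wy": 0,"wz": 0,"x": 25,"y": 24,"z": 0,"fingers": 0.2},{"wx": 0,"wy": 0,"wz": 0,"x": 25,"y": 24,"z": 0,"fingers": 0.2},{"wx": 0,"wy": 0,"wz": 0,"x": 24,"y": 23,"z": 0,"fingers": 0.2},{"wx": 0,"wy": 0,"wz": 0,"x": 17,"y": 17,"z": 0,"fingers": 0.2},{"wx": 0,"wy": 0,"wz": 0,"x": 9,"y": 8.5,"z": 0,"fingers": 0.2},{"wx": 0,"wy": 0,"wz": 0,"x": 0,"y": 0,"z": 0,"fingers": 0.2},{"wx": 0,"wy": 0,"wz": 0,"x": 0,"y": 0,"z": 0,"fingers": 0.2},{"wx": 0,"wy": 0,"wz": 0,"x": 0,"y": 0,"z": 0,"fingers": 0.2}]}}

```text
time_s: 26.97
ee_pos: [0.6374, 0.1697, 0.1725]
orientation: [-0.0, 0.666, 0.746, -0.001]
ft_force: [-0.6, -1.4, -2.9]
width: 0.344
gripper_force: 25.0
```

```bash
python3 to.py 638.9 171.1 52.9
```

```text
t 26.97 pos [637.4 169.7 172.5] d [  1.4   1.9 119.5] w [-0.15  0.07 -0.17] F [-0.6 -1.4 -2.9] wid 0.344 g 25.0 q [-0.75  0.55  0.56  1.67 -0.33  1.02  0.04]
```

Call:
{"op": "arm_command", "data": {"rows": [{"wx": 0,"wy": 0,"wz": 0,"x": 0,"y": 0,"z": 10,"fingers": 0.2},{"wx": 0,"wy": 0,"wz": 0,"x": 0,"y": 0,"z": 22,"fingers": 0.2},{"wx": 0,"wy": 0,"wz": 0,"x": 0,"y": 0,"z": 25,"fingers": 0.2},{"wx": 0,"wy": 0,"wz": 0,"x": 0,"y": 0,"z": 22,"fingers": 0.2},{"wx": 0,"wy": 0,"wz": 0,"x": 0,"y": 0,"z": 14,"fingers": 0.2},{"wx": 0,"wy": 0,"wz": 0,"x": 0,"y": 0,"z": 11,"fingers": 0.2},{"wx": 0,"wy": 0,"wz": 0,"x": 0,"y": 0,"z": 7,"fingers": 0.2},{"wx": 0,"wy": 0,"wz": 0,"x": 0,"y": 0,"z": 4,"fingers": 0.2},{"wx": 0,"wy": 0,"wz": 0,"x": 0,"y": 0,"z": 2,"fingers": 0.2},{"wx": 0,"wy": 0,"wz": 0,"x": 0,"y": 0,"z": 1,"fingers": 0.2},{"wx": 0,"wy": 0,"wz": 0,"x": 0,"y": 0,"z": 0,"fingers": 0.2},{"wx": 0,"wy": 0,"wz": 0,"x": 0,"y": 0,"z": 0,"fingers": 0.2}]}}

```text
time_s: 27.97
ee_pos: [0.6391, 0.1711, 0.0566]
orientation: [0.0, 0.666, 0.746, 0.001]
ft_force: [-0.6, 0.7, -1.8]
width: 0.34
gripper_force: 25.0
```

Call:
{"op": "arm_command", "data": {"rows": [{"wx": 0,"wy": 0,"wz": 0,"x": 0,"y": 0,"z": 1.2,"fingers": 0.2},{"wx": 0,"wy": 0,"wz": 0,"x": 0,"y": 0,"z": 1,"fingers": 0.2},{"wx": 0,"wy": 0,"wz": 0,"x": 0,"y": 0,"z": 0.8,"fingers": 0.2},{"wx": 0,"wy": 0,"wz": 0,"x": 0,"y": 0,"z": 0.5,"fingers": 0.2},{"wx": 0,"wy": 0,"wz": 0,"x": 0,"y": 0,"z": 0,"fingers": 0.2},{"wx": 0,"wy": 0,"wz": 0,"x": 0,"y": 0,"z": 0,"fingers": 0.2}]}}

```text
time_s: 28.47
ee_pos: [0.6386, 0.1711, 0.053]
orientation: [-0.0, 0.666, 0.746, 0.0]
ft_force: [-2.4, -0.2, 6.6]
width: 0.342
gripper_force: 25.0
```

Call:
{"op": "arm_command", "data": {"rows": [{"wx": 0,"wy": 0,"wz": 0,"x": 0,"y": 0,"z": 0,"fingers": 0.5},{"wx": 0,"wy": 0,"wz": 0,"x": 0,"y": 0,"z": 0,"fingers": 0.7},{"wx": 0,"wy": 0,"wz": 0,"x": 0,"y": 0,"z": 0,"fingers": 1},{"wx": 0,"wy": 0,"wz": 0,"x": 0,"y": 0,"z": 0,"fingers": 1},{"wx": 0,"wy": 0,"wz": 0,"x": 0,"y": 0,"z": 0,"fingers": 1},{"wx": 0,"wy": 0,"wz": 0,"x": 0,"y": 0,"z": -10,"fingers": 1},{"wx": 0,"wy": 0,"wz": 0,"x": 0,"y": 0,"z": -20,"fingers": 1},{"wx": 0,"wy": 0,"wz": 0,"x": 0,"y": 0,"z": -30,"fingers": 1},{"wx": 0,"wy": 0,"wz": 0,"x": 0,"y": 0,"z": -30,"fingers": 1},{"wx": 0,"wy": 0,"wz": 0,"x": 0,"y": 0,"z": -30,"fingers": 1},{"wx": 0,"wy": 0,"wz": 0,"x": 0,"y": 0,"z": -20,"fingers": 1},{"wx": 0,"wy": 0,"wz": 0,"x": 0,"y": 0,"z": 0,"fingers": 1}]}}

```text
time_s: 29.47
ee_pos: [0.6414, 0.1711, 0.1983]
orientation: [0.002, 0.666, 0.746, 0.004]
ft_force: [1.2, 0.2, 0.7]
width: 0.997
gripper_force: 0.0
```

Call:
{"op": "arm_command", "data": {"rows": [{"wx": 0,"wy": 0,"wz": 0,"x": 0,"y": -10,"z": 0,"fingers": 1},{"wx": 0,"wy": 0,"wz": 0,"x": 0,"y": -25,"z": 0,"fingers": 1},{"wx": 0,"wy": 0,"wz": 0,"x": 0,"y": -30,"z": 0,"fingers": 1},{"wx": 0,"wy": 0,"wz": 0,"x": 0,"y": -30,"z": 0,"fingers": 1},{"wx": 0,"wy": 0,"wz": 0,"x": 0,"y": -25,"z": 0,"fingers": 1},{"wx": 0,"wy": 0,"wz": 0,"x": 0,"y": -10,"z": 0,"fingers": 1},{"wx": 0,"wy": 0,"wz": 0,"x": 0,"y": 0,"z": 0,"fingers": 1},{"wx": 0,"wy": 0,"wz": 0,"x": 0,"y": 0,"z": 0,"fingers": 1},{"wx": 0,"wy": 0,"wz": 0,"x": 0,"y": 0,"z": 0,"fingers": 1}]}}

```text
time_s: 30.22
ee_pos: [0.5108, 0.1566, 0.1927]
orientation: [0.001, 0.666, 0.746, 0.001]
ft_force: [-0.3, 0.2, 0.1]
width: 1.006
gripper_force: 0.0
```

```bash
sed -i 's/-.07)<.16/-.07)<.2/' tops.py; python3 tops.py
```

```text
top [202. 110.] 358 (array([637.9, 163.9]), array([31.1, 34.7]), 6.4) 0.0972 [178. 117.  63.]
top [241. 113.] 739 (array([645.4, 100.5]), array([32.6, 51. ]), 6.2) 0.0976 [101. 178.  71.]
top [290. 118.] 716 (array([653.6,  27.7]), array([32.2, 49.2]), 6.4) 0.0976 [ 32. 195. 202.]
top [337. 122.] 727 (array([662.1, -41.6]), array([32.1, 51.6]), 6.9) 0.0976 [190. 193. 198.]
scene [164. 184.] 759 (array([662.5, -43. ]), array([32. , 53.2]), 6.8) 0.0973 [180. 184. 189.]
scene [202. 205.] 851 (array([654.5,  27. ]), array([32.2, 52.6]), 7.6) 0.0974 [ 65. 181. 191.]
scene [246. 229.] 968 (array([646.1, 100.1]), array([31.9, 51.6]), 5.9) 0.0973 [ 97. 169.  74.]
scene [294. 256.] 1097 (array([637.7, 171.4]), array([32.9, 51.2]), 6.9) 0.0973 [181. 116.  62.]
```

View pics/scene_last.png

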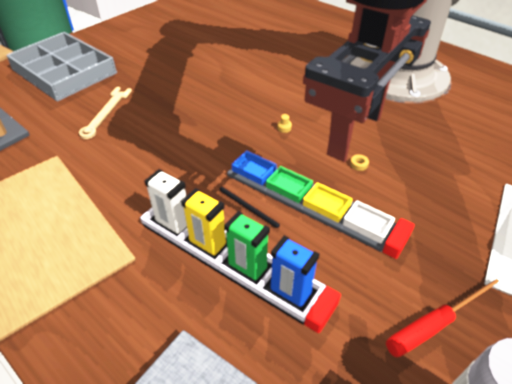

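All four stand upright in the rack: white (165,200), yellow (205,222), green (247,247), and blue (294,275) beside the red end. The gripper is clear of them.

```bash
python3 -c "
from workcell import *
print(close_job())"
```

```text
the job is handed in; nothing more can be done
None
```

All four detectors stand upright in the test rack in reverse order (blue beside the red end, then green, yellow, and white farthest), and the job was handed in at about 30 s of the 109 s allowed.

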